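Tighten the nut deep inside a turntable pedestal

TASK

The nut at the bottom of the deep bore in the turntable pedestal has worked loose. Take the long T-handled key from its wooden stand, fit it fully down over the nut by feel, and turn it clockwise (seen from above) until the nut comes up against its stop, pressing and turning gently and without straining it. Then draw the key out, stand it gently back upright in the well of its stand and let go, leaving everything else on the bench where it is.

Things in the scene. Friction and masses are not known exactly. Their poses are not given: they have to be found in the camera images.
- pedestal: Fixed dark cast pedestal of a bench turntable, wheel head off: round foot 156 mm across, then an upright round hub 80 mm across, top 120 mm above the bench. A round bore 45 mm across runs straight down its middle, open at the top, 100 mm deep. Origin: centre of the underside, on the bore's axis; z up.
- bore_mouth (a point): Centre of the bore's open mouth, 120 mm above the bench.
- nut_seat (a point): Point on the bore's axis 24 mm above the bench: the nut's dark round flange, on which the key's mouth rests when fully down. From it a brass square nut, 20 mm across its flats, stands 16 mm up, its top 4 mm tapered to 14 mm across. The key goes over it in any of four quarter-turn positions, within about 0.19 rad of squarely lined up; farther off, its mouth stops 12 to 16 mm too high.
- nut_top (a point): Centre of the nut's top, on the bore's axis, 40 mm above the bench, 80 mm down the bore. How the nut's square is turned about the axis differs every time and is not measured: it is unrelated to the yaw of the pedestal or of this point, and to joint nut. It has to be felt for with the key, or seen from right above.
- nut (a joint): How far the nut has been tightened (rad), growing clockwise seen from above. 2.0 is fully tight, against a rigid stop; it starts 0.5 to 1.1 rad short. It turns against a dry friction of about 0.22 N m, stays where it is left and does not rise or sink. At the stop the torque climbs by about 0.4 N m for each 0.05 rad turned on; 0.5 N m tells that it is there, over 0.9 N m strains it.
- stand: Fixed wooden block 90 x 90 x 60 mm with one round well 44 mm across, 50 mm deep, in the middle of its top. Origin: centre of the underside, so the well's floor is 10 mm above it; z up.
- key: Loose T-handled box key, 166 mm tall, 0.3 kg, upright in the stand's well. Bottom: round steel socket 37.5 mm across with a square opening (23.5 mm across flats, 20 mm deep, sides parallel to x and y) facing down; then a 15 mm shaft; on top an orange cross handle 70 mm long (along x), 16 mm thick (along y), 26 mm high. Origin: centre of the socket's mouth, at the very bottom; z up.
- key_mouth (a point): Centre of the key's open mouth: the key's origin.
- key_handle (a point): Middle of the orange handle, where to grip it across its 16 mm: 153 mm above the key's mouth.
- wheel_head: The turntable's aluminium wheel head, a loose disc 180 mm across, 13 mm thick, lying beyond; leave alone. Origin: centre of its underside.
- slip_tub: Loose black plastic tub, 104 mm across, 75 mm tall; leave alone. Origin: centre of its underside.
- tea_glass: Loose amber glass, 60 mm across, 85 mm tall; leave alone. Origin: centre of its underside.
- brush: Loose brush lying on the bench between pedestal and stand; leave alone. Origin near its middle, at its underside.
- knife: Loose wooden-handled spatula knife, 190 mm long; leave alone. Origin near its middle, at its underside.
- rib: Loose wooden rib (flat scraper) 85 x 50 x 6 mm; leave alone. Origin: centre of its underside.
- spare_washer: Loose steel washer 44 mm across, 5 mm thick; leave alone. Origin: centre of its underside.
Things that resemble listed ones, but are neither listed nor needed, are in the scene too. What is shaped like the stand but blue, purple or red is not meant.

How it is judged:
On the way, in this order (a step that is already met when the one before it is completed fails the run):
1. the key is fully down over the nut (horizontal distance between key_mouth and nut_seat below 0.004 m and z of key_mouth in the frame of nut_seat below 0.004 m and angle between key's own z axis and vertical below 0.12 rad), for 0.2 s.
2. the nut is up against its stop, with the key fully down on it (all of step 1 and value of joint nut above 1.95 rad), for 0.1 s.
At the end, for the whole second after the job is handed in: The nut is tight against its stop (joint nut above 1.90 of 2.0 rad), and the key stands at rest and released in the stand's well: its mouth within 8 mm of the well's axis and at most 5 mm above the well's floor, tilted less than 0.2 rad (value of joint nut above 1.9 rad and horizontal distance between key_mouth and stand below 0.008 m and z of key_mouth in the frame of stand below 0.015 m and angle between key's own z axis and vertical below 0.2 rad and linear speed of key below 0.02 m/s and contact force between the fingers and key below 0.1 N); the robot touches nothing.
It fails at once if the key bears on the pedestal or its nut with more than 160 N (pressed, driven or strained too hard) (contact force between key and pedestal above 160 N).
It fails at once if the key is dropped or rammed onto its stand (more than 100 N) (contact force between key and stand above 100 N).
It fails at once if the robot itself hits the pedestal or the stand (more than 15 N) (contact force between any of the arm, the fingers and pedestal above 15 N or contact force between any of the arm, the fingers and stand above 15 N).
It fails at once if another thing on the bench is moved by more than 20 mm (distance of any of wheel_head, slip_tub, tea_glass, brush, knife, rib, spare_washer from where it was at the start of the episode above 0.02 m).
It also fails if it takes over 72 s, if anything falls off the work surface, if the arm or the gripper's body presses on something with over 40 N, if the wrist force passes 120 N, or if a joint passes its speed limit or range.

ROBOT

A 6-joint arm with a two-finger parallel gripper is mounted at the origin on the work surface. World frame = base frame: x ahead of the robot, y to its left, z up, the work surface at z = 0. Lengths are in m, angles in rad, forces in N, time in s.
With the tool pointing down it reaches from about 0.25 to 0.775 m from the base axis. Payload 4 kg.
Tool frame: the origin (TCP) lies midway between the tips of the shut fingers; the grasp point (between the pads) lies 19 mm behind it; z points along the fingers, y is the direction in which the jaws open and shut (so a half turn about z gives the same grasp; the last joint's range is limited). The gripper opens to 94 mm and grips with 3 to 60 N. Pads are 16 mm wide; open, the fingers measure 119 mm over their backs; the gripper's body (75 mm by 177 mm) begins 78 mm behind the grasp point.
Start: joints at [-1.338, 0.087, 1.371, -0, 1.684, -0.103], TCP at [0.181, -0.519, 0.206] pointing down, gripper open.
Joint ranges: [-3.1, 3.1], [-0.76, 2.03], [0.27, 2.55], [-1.08, 4.22], [0.17, 2.65], [-2.57, 2.57]. Speed limits (rad/s): [2.79, 2.79, 3.14, 3.14, 3.14, 3.14].

INTERFACE

Orientations are given as [roll, pitch, yaw] about the fixed x, y, z axes, in that order (R = Rz(yaw) Ry(pitch) Rx(roll)).
In Python, from bench import robot gives the robot as it stands.
- The arm moves only by the tool drive_tool, never from a script. Its argument "series" is a list that holds one entry, the list of rows, each a list of 7 numbers: the turn, a rotation vector about the tool's x, y, z in rad, then the shift along the tool's x, y, z in cm, then the opening in per cent of the stroke, from 0 (shut) to 100 (fully open). In form: [[[rx, ry, rz, tx, ty, tz, fingers], ...]]. A call has 1 to 20 rows; each row is the pose to reach, as a shift and turn from the pose measured when the call began, along the tool's axes at that moment; what a row does not reach only later rows make up. A row lasts 1/10 s, in which the tool goes at most 50 mm and 8.59 degrees, less where a joint would pass 70% of its speed; a pose out of reach is approached as far as the arm can. A call with a gripper value outside its range is refused whole. The fingers move at their own pace and stop on an object; the grip force is fixed at half the most. Time passes only in rows, so rows that repeat a pose let the fingers close. It gives the time, the measured TCP pose, the force and the opening at its end, in the units of the state.
- robot.get_obs(): the state, without advancing time (a new reading comes with each control period).
- robot.snapshot(name): name is "side" or "top"; returns a dict with "img" (480x640x3 uint8, blue, green, red), "depth" (480x640 float32, m along the optical axis (not along the pixel's ray), 0 where there is no reading), "vertical_fov" (degrees; the focal length in pixels is half the picture's height over the tangent of half this angle, whatever the lens; pixels are square), "cx", "cy" (the principal point, pixels), "dist_coeffs" ([k1, k2, p1, p2, k3] as OpenCV has them; the pictures are not rectified), "rvec" (rotation vector, rad) and "tvec" (3), from world to camera coordinates, as OpenCV has them. Camera axes: x right, y down, z forward; pixel columns grow to the right and rows downward; lengths in m; the calibration is good to about 2 mm. A picture is of the moment at which its call begins.
- robot.close_job(): hands the job in, once; it reports no verdict.
The state is a dict: "time": time; "joint_positions": joint angles; "qvel": joint speeds; "joint_torque": joint torques, N m; "tool_pos": TCP position; "ee_rot": TCP orientation; "wrist_force": force on the tool from outside, world axes, zero at the start; "wrist_torque": the same for the moment, N m; "width": finger opening in m.
Only numpy, scipy, OpenCV 4.12 (cv2) and the standard library are available. Lean on these libraries where they do the work, as an engineer would, in place of code of your own. Each camera call takes 0.05 s, during which the arm holds its last target.

## Working session

There is one attempt and no reset: what is moved stays moved. The work goes in short steps, Python scripts to look and compute and a tool call to move; the robot and the scene stay as the last step left them, time stands still between calls to the robot, and variables do not carry over. Pictures are saved under pics/ and viewed, and the job is handed in when it is done.

Besides the shell and the picture viewer there is one more tool, called after "Call:" by a JSON object that holds its "op" and its "data", one argument or row to a line. drive_tool: Moves the arm, as the interface text tells. Its arguments: {"type":"object","properties":{"series":{"type":"array","items":{"type":"array","items":{"type":"array","items":{"type":"number"}}}}},"required":["series"]}

```bash
ls; mkdir -p pics; cat > h.py <<'E'
import numpy as np, cv2
from bench import robot
def cam(s):
    f=240/np.tan(np.radians(s['vertical_fov'])/2)
    K=np.array([[f,0,s['cx']],[0,f,s['cy']],[0,0,1]]);D=np.array(s['dist_coeffs'],float)
    R=cv2.Rodrigues(np.array(s['rvec'],float))[0];t=np.array(s['tvec'],float).reshape(3)
    return K,D,R,t
def ray(s,uv):
    K,D,R,t=cam(s)
    n=cv2.undistortPoints(np.array(uv,float).reshape(-1,1,2),K,D).reshape(-1,2)
    d=np.c_[n,np.ones(len(n))]@R
    return -R.T@t,d
def onz(s,uv,z):
    o,d=ray(s,uv); return o+d*((z-o[2])/d[:,2])[:,None]
def proj(s,P):
    K,D,R,t=cam(s); return cv2.projectPoints(np.array(P,float).reshape(-1,3),np.array(s['rvec'],float),t,K,D)[0].reshape(-1,2)
def cloud(s):
    K,D,R,t=cam(s)
    v,u=np.mgrid[:480,:640]
    o,d=ray(s,np.c_[u.ravel(),v.ravel()])
    return (o+d*s['depth'].reshape(-1,1)).reshape(480,640,3)
E
python3 - <<'E'
from h import *
import pickle
for n in('side','top'):
    s=robot.snapshot(n); cv2.imwrite(f'pics/{n}0.png',s['img']); pickle.dump(s,open(f'{n}0.pkl','wb'))
    K,D,R,t=cam(s); print(n,K[0,0],D,-R.T@t,R[2])
print(robot.get_obs())
E
```

```text
pics
side 532.8192050456569 [-0.0638279  0.         0.         0.         0.       ] [-0.02735258  0.83715259  0.77377036] [ 0.4503807  -0.69659364 -0.55849308]
top 618.7588308451382 [0.00786467 0.         0.         0.         0.        ] [0.37087028 0.01548598 1.67963839] [ 0.09053839 -0.01344663 -0.99580218]
{'time': 0.1, 'joint_positions': array([-1.33808797e+00,  8.79019766e-02,  1.37208366e+00, -4.84276015e-05,
        1.68361796e+00, -1.03075760e-01]), 'qvel': array([-1.27999194e-03, -2.33777695e-03, -3.42890911e-03, -9.45182240e-04,
        1.14431191e-05, -4.04527137e-04]), 'joint_torque': array([ 3.26830115e-03, -3.41251838e+01, -3.03301585e+01,  7.21017667e-02,
        3.03817133e-02, -9.78371168e-05]), 'tool_pos': array([ 0.18110737, -0.51880073,  0.20441969]), 'ee_rot': array([-3.13958743e+00, -1.59038038e-04,  3.35778549e-01]), 'wrist_force': array([ 0.01338895, -0.13531701,  0.46372884]), 'wrist_torque': array([-0.03465219,  0.00285436, -0.02880806]), 'width': 0.09428983230628864}
```

View pics/side0.png

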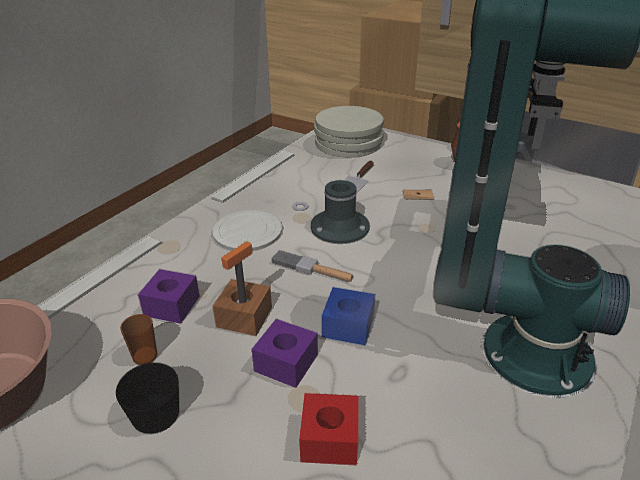

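View pics/top0.png

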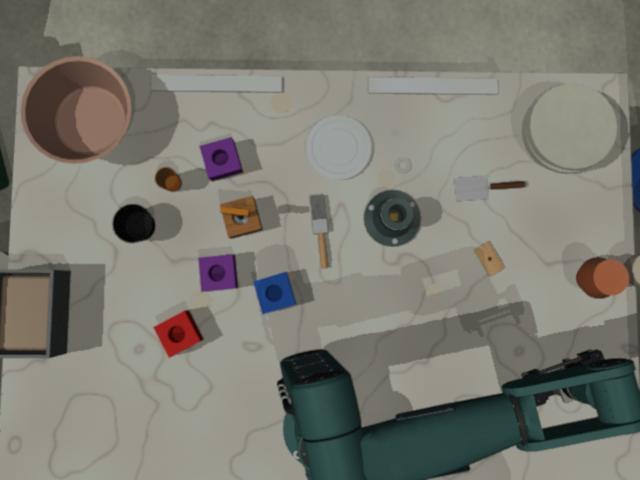

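The key's stand is the wooden block (top picture, about (241,216); side, about (243,305)). Lookalikes in the top picture are the purple blocks (221,158) and (218,272), the blue block (274,292) and the red block (177,334), and none of these holds a key. The pedestal is at (393,216), with brass showing in its bore. Next is a close crop and measurement.

```bash
python3 - <<'E'
from h import *
import pickle
t=pickle.load(open('top0.pkl','rb'));s=pickle.load(open('side0.pkl','rb'))
a=cv2.resize(t['img'][185:250,205:280],None,fx=5,fy=5,interpolation=cv2.INTER_CUBIC)
b=cv2.resize(t['img'][185:250,360:435],None,fx=5,fy=5,interpolation=cv2.INTER_CUBIC)
c=cv2.resize(s['img'][230:340,200:285],None,fx=4,fy=4,interpolation=cv2.INTER_CUBIC)[:325]
cv2.imwrite('pics/crop0.png',np.hstack([a,b])); cv2.imwrite('pics/crop1.png',cv2.resize(s['img'][230:340,200:285],None,fx=5,fy=5))
P=cloud(t);Q=cloud(s)
# handle
for nm,S,C,roi in(('top',t,P,(190,245,205,275)),('side',s,Q,(230,275,210,260))):
    hsv=cv2.cvtColor(S['img'],cv2.COLOR_BGR2HSV)
    m=cv2.inRange(hsv,(5,190,90),(16,255,255)); z=np.zeros_like(m); r=roi; z[r[0]:r[1],r[2]:r[3]]=m[r[0]:r[1],r[2]:r[3]]
    n,l,st,_=cv2.connectedComponentsWithStats(z); k=1+np.argmax(st[1:,4]); mm=l==k
    p=C[mm]; print(nm,st[k],p.mean(0),np.percentile(p,[2,50,98],axis=0))
    if nm=='top':
        v,u=np.nonzero(mm); w=onz(t,np.c_[u,v],0.176)[:,:2]
        (rc,sz,an)=cv2.minAreaRect((w*1000).astype(np.float32)); print(rc,sz,an)
# stand top
for nm,C,lo in (('top',P,None),('side',Q,None)):
    X=C.reshape(-1,3)
    for name,zr,cx,cy in(('stand60',(.053,.067),None,None),('hub',(.113,.127),None,None)):
        pass
print(P[216,241],P[225,232],P[205,395],P[216,396],P[216,393])
np.set_printoptions(precision=4,suppress=True)
# hub top ring from clouds
for nm,C in(('top',P),('side',Q)):
    c0=P[205,395,:2]
    X=C.reshape(-1,3); m=(abs(X[:,2]-.12)<.006)&(np.hypot(*(X[:,:2]-c0).T)<.09)
    pts=(X[m][:,:2]*1000).astype(np.float32); print(nm,'hub',len(pts),cv2.minEnclosingCircle(pts))
    c1=P[225,232,:2]
    m=(abs(X[:,2]-.06)<.006)&(np.hypot(*(X[:,:2]-c1).T)<.09)
    pts=(X[m][:,:2]*1000).astype(np.float32); print(nm,'stand',len(pts),cv2.minAreaRect(pts))
E
```

```text
top [222 207  27   9 126] [0.55354891 0.21593609 0.1727558 ] [[0.54392171 0.18410403 0.1095681 ]
 [0.55326815 0.21677658 0.17575806]
 [0.5692322  0.24680097 0.18375096]]
(552.7681274414062, 215.72254943847656) (64.98380279541016, 17.542951583862305) 85.72110748291016
side [245 242   2   1   2] [0.55583756 0.19186932 0.17712553] [[0.55485034 0.19157224 0.17694099]
 [0.55583756 0.19186932 0.17712553]
 [0.55682478 0.19216639 0.17731007]]
[0.55013901 0.21101196 0.09350313] [0.52981543 0.23805871 0.06136884] [ 0.58107711 -0.18498895  0.10284263] [ 0.5595554  -0.19521797  0.04272231] [ 0.56011893 -0.18788961  0.03721501]
top hub 471 ((558.2872924804688, -188.55775451660156), 40.87555694580078)
top stand 818 ((524.0748901367188, 218.70132446289062), (107.45750427246094, 168.37576293945312), 88.2139663696289)
side hub 332 ((558.081298828125, -186.18870544433594), 42.55715560913086)
side stand 1207 ((524.4118041992188, 220.694091796875), (115.43128967285156, 170.43605041503906), 87.70755767822266)
```

View pics/crop0.png

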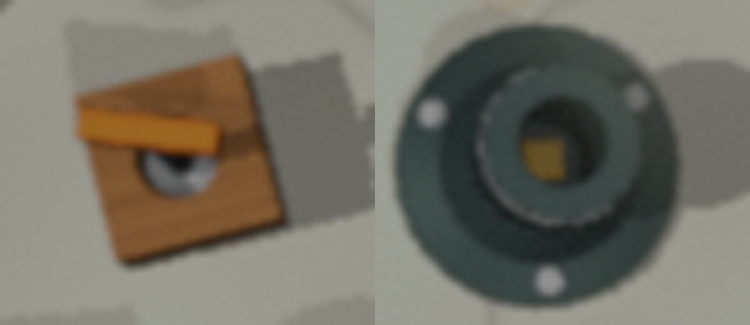

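View pics/crop1.png

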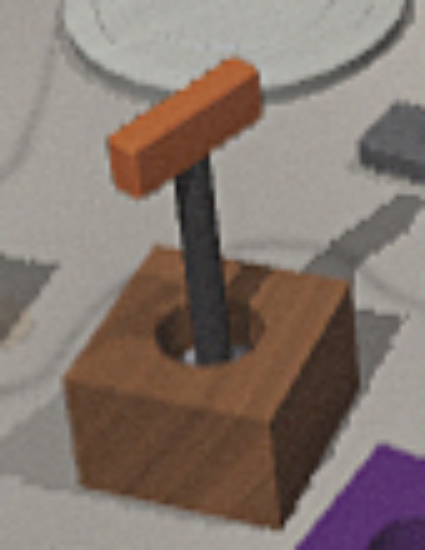

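```bash
python3 - <<'E'
from h import *
import pickle
np.set_printoptions(precision=4,suppress=True)
t=pickle.load(open('top0.pkl','rb'));s=pickle.load(open('side0.pkl','rb'))
ht=cv2.cvtColor(t['img'],cv2.COLOR_BGR2HSV);hs=cv2.cvtColor(s['img'],cv2.COLOR_BGR2HSV)
for n,h,px in(('top',ht,[(232,211),(240,212),(232,225),(225,206),(396,216),(393,218)]),('side',hs,[(230,262),(240,252),(232,320),(230,300),(260,300)])):
    for u,v in px: print(n,(u,v),h[v,u])
P=cloud(t);Q=cloud(s)
for nm,C in(('top',P),('side',Q)):
    X=C.reshape(-1,3);m=(X[:,2]>.15)&(X[:,2]<.19)&(abs(X[:,0]-.55)<.06)&(abs(X[:,1]-.216)<.06)
    print(nm,m.sum(),X[m].min(0),X[m].max(0),cv2.minAreaRect((X[m][:,:2]*1000).astype(np.float32)))
E
```

```text
top (232, 211) [ 17 197 154]
top (240, 212) [ 17 197 154]
top (232, 225) [ 15 156 121]
top (225, 206) [ 13 165 130]
top (396, 216) [ 21 145  93]
top (393, 218) [ 21 158 100]
side (230, 262) [  9 158 110]
side (240, 252) [  9 154 103]
side (232, 320) [ 12 132  83]
side (230, 300) [ 11 127 129]
side (260, 300) [ 12 131 132]
top 212 [0.5425 0.1813 0.1537] [0.5634 0.2506 0.1844] ((553.4750366210938, 216.52516174316406), (69.75751495361328, 16.758922576904297), 84.49542999267578)
side 461 [0.5429 0.1828 0.1502] [0.5676 0.2571 0.1785] ((555.0555419921875, 220.09886169433594), (74.72067260742188, 19.161327362060547), 84.54090881347656)
```

```bash
python3 - <<'E'
from h import *
import pickle
np.set_printoptions(precision=4,suppress=True)
t=pickle.load(open('top0.pkl','rb'));s=pickle.load(open('side0.pkl','rb'))
for nm,S in(('top',t),('side',s)):
    h=cv2.cvtColor(S['img'],cv2.COLOR_BGR2HSV); C=cloud(S); 
    m=((h[...,0]<20)&(h[...,1]>90)&(abs(C[...,0]-.55)<.085)&(abs(C[...,1]-.215)<.085)&(C[...,2]>.035)&(C[...,2]<.068))
    if nm=='side': m&=C[...,2]>.054
    v,u=np.nonzero(m); w=onz(S,np.c_[u,v],.06)[:,:2]
    print(nm,len(w),cv2.minAreaRect((w*1000).astype(np.float32)))
    # hub ring
    dark=(abs(C[...,2]-.12)<.008)&(np.hypot(C[...,0]-.558,C[...,1]+.187)<.06)
    v,u=np.nonzero(dark); w=(onz(S,np.c_[u,v],.12)[:,:2]*1000).astype(np.float32); print(' hub',len(w),cv2.minEnclosingCircle(w))
# bore and nut in top view
h=cv2.cvtColor(t['img'],cv2.COLOR_BGR2HSV)
x0,y0=375,197;cr=t['img'][y0:y0+40,x0:x0+45]
big=cv2.resize(cr,None,fx=16,fy=14.0 and 16,interpolation=cv2.INTER_CUBIC)
g=cv2.convertScaleAbs(big,alpha=2.0); cv2.imwrite('pics/nut.png',g[:600,:800])
hb=cv2.cvtColor(big,cv2.COLOR_BGR2HSV)
m=((hb[...,0]>14)&(hb[...,0]<28)&(hb[...,1]>110)&(hb[...,2]>60)).astype(np.uint8)
n,l,st,ce=cv2.connectedComponentsWithStats(m);k=1+np.argmax(st[1:,4]);v,u=np.nonzero(l==k)
uv=np.c_[(u+.5)/16-.5+x0,(v+.5)/16-.5+y0]; print(uv.min(0),uv.max(0),uv.mean(0))
w=onz(t,uv,.038)[:,:2]*1000; print(w.mean(0),cv2.minAreaRect(w.astype(np.float32)))
print('proj axis', proj(t,[[.558,-.187,.04],[.558,-.187,.12]]))
# HSV table around the nut
for v in range(206,226): print(v,' '.join('%3d/%3d/%3d'%tuple(h[v,u]) for u in range(388,404)))
E
```

```text
top 870 ((552.4610595703125, 215.96609497070312), (93.07083892822266, 90.74839782714844), 15.667304992675781)
 hub 525 ((557.717041015625, -187.9803466796875), 40.855979919433594)
side 1056 ((553.3682861328125, 223.76736450195312), (93.07073211669922, 96.43081665039062), 15.924932479858398)
 hub 368 ((555.8914794921875, -178.33058166503906), 46.60469436645508)
[389.0312 212.5312] [397.4062 220.5312] [393.5043 216.2725]
[ 559.3089 -189.1406] ((558.5306396484375, -188.36715698242188), (21.56346893310547, 22.138673782348633), 1.3349297046661377)
proj axis [[392.798  216.6674]
 [396.6706 213.1311]]
206  83/ 43/ 71  85/ 44/ 70  85/ 47/ 65  84/ 46/ 56  75/ 35/ 44  72/ 34/ 37  70/ 24/ 32  70/ 23/ 34  60/ 23/ 34  68/ 30/ 34  50/ 21/ 36  53/ 25/ 41  66/ 29/ 44  75/ 33/ 47  71/ 38/ 53  75/ 40/ 64
207  83/ 47/ 71  85/ 47/ 65  84/ 50/ 51  78/ 34/ 38  80/ 51/ 30  80/ 26/ 30  70/ 26/ 29  70/ 25/ 31  60/ 30/ 34  80/ 25/ 31  53/ 27/ 38  75/ 28/ 36  68/ 24/ 43  68/ 23/ 44  66/ 27/ 47  80/ 29/ 53
208  85/ 50/ 66  85/ 48/ 58  81/ 45/ 40  78/ 41/ 31  70/ 27/ 28  78/ 39/ 33  70/ 24/ 32  70/ 23/ 33  75/ 3
[... 2721 characters left out ...]
/ 64  80/ 40/ 58  83/ 42/ 55  83/ 37/ 55  83/ 41/ 56  87/ 39/ 59  79/ 44/ 64  85/ 46/ 67  81/ 47/ 70  84/ 50/ 72
223  84/ 51/ 70  84/ 50/ 71  83/ 47/ 71  88/ 44/ 70  84/ 51/ 70  83/ 47/ 70  81/ 51/ 70  83/ 45/ 68  83/ 45/ 68  83/ 46/ 67  85/ 41/ 68  85/ 45/ 68  83/ 43/ 71  85/ 43/ 71  83/ 47/ 71  87/ 35/ 72
224  83/ 47/ 71  81/ 50/ 71  83/ 47/ 71  83/ 43/ 71  83/ 46/ 72  85/ 43/ 72  83/ 47/ 71  85/ 44/ 70  85/ 47/ 70  83/ 46/ 72  83/ 47/ 71  85/ 43/ 71  83/ 46/ 72  85/ 46/ 72  81/ 50/ 72  84/ 49/ 73
225  77/ 31/ 73  83/ 44/ 70  81/ 47/ 70  83/ 47/ 71  85/ 47/ 71  81/ 48/ 74  83/ 46/ 72  83/ 47/ 71  83/ 47/ 71  85/ 43/ 71  83/ 43/ 71  81/ 46/ 72  81/ 50/ 72  83/ 47/ 71  87/ 39/ 72  83/ 43/ 71
```

View pics/nut.png

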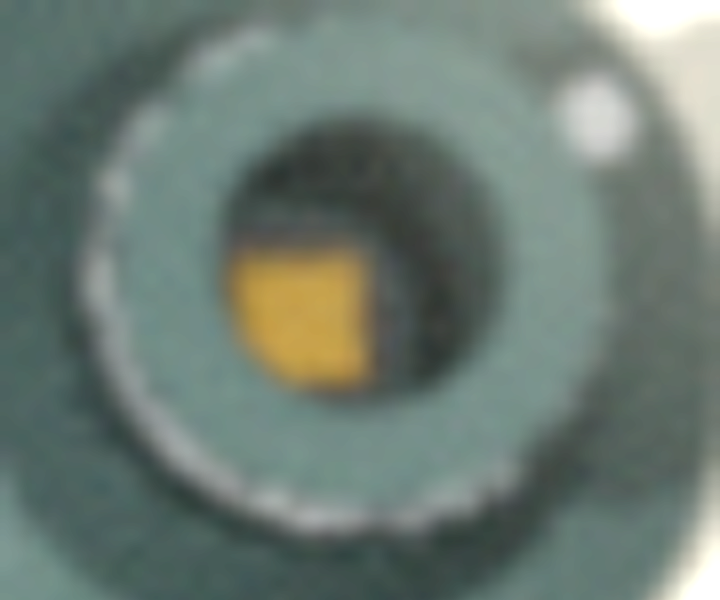

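```bash
python3 - <<'E'
from h import *
import pickle
np.set_printoptions(precision=4,suppress=True)
t=pickle.load(open('top0.pkl','rb'))
S=cv2.cvtColor(t['img'],cv2.COLOR_BGR2HSV)[...,1].astype(float)*1.0
def cross(a,i0,thr=100):
    for i in range(len(a)-1):
        if (a[i]-thr)*(a[i+1]-thr)<0: return i0+i+(a[i]-thr)/(a[i]-a[i+1])
R=np.array([[cross(S[v,396:400],396),v] for v in range(214,220)])
T=np.array([[u,cross(S[211:215,u],211)] for u in range(390,397)])
for nm,e in(('R',R),('T',T)):
    w=onz(t,e,.036)[:,:2]; vx,vy,x,y=cv2.fitLine((w*1000).astype(np.float32),cv2.DIST_L2,0,.01,.01).ravel()
    print(nm,e.round(2).tolist(),w.mean(0),np.degrees(np.arctan2(vy,vx)))
h=cloud(t)
# bore edge circle: brightness inside hub
g=cv2.cvtColor(t['img'],cv2.COLOR_BGR2HSV)
E
```

```text
R [[397.17, 214.0], [397.23, 215.0], [397.3, 216.0], [397.33, 217.0], [397.35, 218.0], [397.47, 219.0]] [ 0.559  -0.1996] 2.933661
T [[390.0, 212.6], [391.0, 212.49], [392.0, 212.54], [393.0, 212.5], [394.0, 212.48], [395.0, 212.47], [396.0, 212.57]] [ 0.5696 -0.1881] -89.038734
```

```bash
cat >> h.py <<'E'
from scipy.spatial.transform import Rotation as Ro
np.set_printoptions(precision=4,suppress=True)
def go(x,y,z,yaw):
    o=robot.get_obs(); R0=Ro.from_euler('xyz',o['ee_rot']); R1=Ro.from_euler('xyz',[np.pi,0,yaw])
    d=R0.inv().apply(np.array([x,y,z])-o['tool_pos'])*100; r=(R0.inv()*R1).as_rotvec()
    print('move',r.round(4),d.round(3),'| at',o['tool_pos'],o['ee_rot'],'w',o['width'],'t',o['time'],'F',o['wrist_force'],o['wrist_torque'])
E
python3 -c "
from h import *
go(.5535,.2165,.27,np.radians(84.5))"
```

```text
move [-0.0017 -0.0013 -1.139 ] [ 59.389 -57.166  -6.434] | at [ 0.1811 -0.5188  0.2044] [-3.1396 -0.0002  0.3358] w 0.09428983230628864 t 0.1 F [ 0.0134 -0.1353  0.4637] [-0.0347  0.0029 -0.0288]
```

Call:
{"op": "drive_tool", "data": {
  "series": [
    [[0,0,0,2,-2,-5,100],[0,0,-0.1,5,-5,-6.4,100],[0,0,-0.2,8,-8,-6.4,100],[0,0,-0.35,12,-11,-6.4,100],[0,0,-0.45,15,-14,-6.4,100],[0,0,-0.55,18,-17,-6.4,100],[0,0,-0.65,22,-21,-6.4,100],[0,0,-0.75,25,-24,-6.4,100],[0,0,-0.85,29,-28,-6.4,100],[0,0,-0.95,32,-31,-6.4,100],[0,0,-1.05,36,-35,-6.4,100],[0,0,-1.139,39,-38,-6.4,100],[0,0,-1.139,43,-42,-6.4,100],[0,0,-1.139,46,-45,-6.4,100],[0,0,-1.139,50,-49,-6.4,100],[0,0,-1.139,54,-52,-6.4,100],[0,0,-1.139,57,-55,-6.4,100],[0,0,-1.139,59,-56.8,-6.4,100],[0,0,-1.139,59.4,-57.2,-6.4,100],[0,0,-1.139,59.4,-57.2,-6.4,100]]
  ]
}}

```text
time: 2.1
tool_pos: [0.5532, 0.2172, 0.2685]
ee_rot: [-3.139, -0.001, 1.476]
wrist_force: [0.5, -0.1, 1.3]
width: 0.0941
```

```bash
python3 -c "
from h import *
go(.5535,.2165,.144,np.radians(84.5))
s=robot.snapshot('side'); cv2.imwrite('pics/s1.png',s['img'])
s=robot.snapshot('top'); cv2.imwrite('pics/t1.png',s['img'])"
```

```text
move [-0.0027 -0.0006  0.0012] [-0.075  0.066 12.45 ] | at [0.5532 0.2172 0.2685] [-3.1389 -0.0006  1.476 ] w 0.09411123310866368 t 2.1 F [ 0.5225 -0.0511  1.3026] [-0.0929 -0.0712 -0.0004]
```

View pics/s1.png

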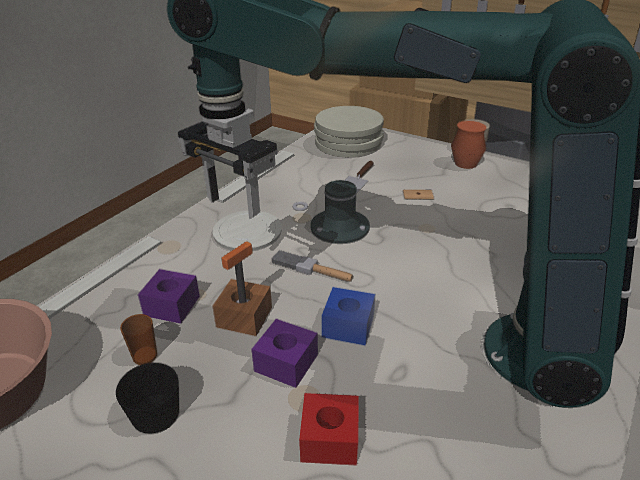

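The side picture shows the fingers (about (212,185) and (252,195)) straddling the orange handle at (237,256), and the yaw looks right. Descending.

Call:
{"op": "drive_tool", "data": {
  "series": [
    [[0,0,0,-0.1,0,2,100],[0,0,0,-0.1,0,5,100],[0,0,0,-0.1,0,8,100],[0,0,0,-0.1,0,10.5,100],[0,0,0,-0.1,0,12,100],[0,0,0,-0.1,0,12.4,100],[0,0,0,-0.1,0,12.4,100]]
  ]
}}

```text
time: 2.9
tool_pos: [0.5529, 0.2142, 0.1461]
ee_rot: [-3.141, -0.001, 1.473]
wrist_force: [-1.0, -0.1, -0.3]
width: 0.0936
```

```bash
python3 -c "
from h import *
go(.5535,.2165,.144,np.radians(84.5))
s=robot.snapshot('side'); cv2.imwrite('pics/s2.png',cv2.resize(s['img'][130:350,130:330],None,fx=2.7,fy=2.7,interpolation=cv2.INTER_CUBIC))
print(proj(s,[.5535,.2165,.163]))"
```

```text
move [-0.0007 -0.0011 -0.002 ] [0.229 0.036 0.213] | at [0.5529 0.2142 0.1461] [-3.1409 -0.0011  1.4728] w 0.09362859661482793 t 2.9 F [-0.9566 -0.137  -0.3241] [-0.079  -0.0822 -0.0271]
[[239.1098 254.4852]]
```

View pics/s2.png

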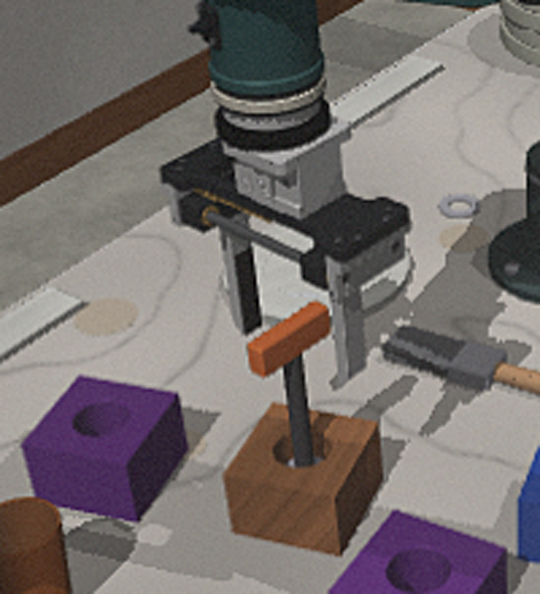

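```bash
python3 - <<'E'
from h import *
import pickle
def box(c,th):
    R=Ro.from_euler('z',th).as_matrix()
    return np.array([c+R@np.array([a*.035,b*.008,d*.013]) for a in(-1,1) for b in(-1,1) for d in(-1,1)])
for nm,roi,lim in(('top',(195,225,215,255),(14,175,130)),('side',(238,275,215,258),(5,140,60))):
    S=pickle.load(open(nm+'0.pkl','rb'));h=cv2.cvtColor(S['img'],cv2.COLOR_BGR2HSV)
    m=cv2.inRange(h,lim,(20,255,255));z=np.zeros_like(m);a,b,c,d=roi;z[a:b,c:d]=m[a:b,c:d]
    n,l,st,ce=cv2.connectedComponentsWithStats(z);k=1+np.argmax(st[1:,4]);print(nm,st[k],'centre hull:',end=' ')
    v,u=np.nonzero(l==k);hu=cv2.convexHull(np.c_[u,v].astype(np.float32));M=cv2.moments(hu);print(M['m10']/M['m00'],M['m01']/M['m00'])
    for c in([.5535,.2165,.163],[.5535,.2205,.163],[.5575,.2165,.163]):
        hu=cv2.convexHull(proj(S,box(np.array(c),np.radians(84.5))).astype(np.float32));M=cv2.moments(hu)
        print('  ',c,M['m10']/M['m00'],M['m01']/M['m00'],hu.reshape(-1,2).min(0),hu.reshape(-1,2).max(0))
E
```

```text
top [221 206  27   9 161] centre hull: 233.831693989071 210.44590163934427
   [0.5535, 0.2165, 0.163] 235.25461662799168 211.37822956633622 [220.0145 206.0529] [250.4477 216.7065]
   [0.5535, 0.2205, 0.163] 233.6265239248201 211.36357836916721 [218.3709 206.0378] [248.8353 216.6922]
   [0.5575, 0.2165, 0.163] 235.28807702016815 209.7654258281102 [220.0515 204.4282] [250.4769 215.1057]
side [222 242  30  27 422] centre hull: 236.51466992665036 255.0916870415648
   [0.5535, 0.2165, 0.163] 238.7662912229138 254.68145405286694 [222.4391 239.4231] [254.9945 270.1114]
   [0.5535, 0.2205, 0.163] 237.45354668330128 255.7201003162796 [221.0514 240.4027] [253.7554 271.2099]
   [0.5575, 0.2165, 0.163] 237.17362726338462 254.04227546687687 [220.8376 238.8232] [253.4107 269.4329]
```

Call:
{"op": "drive_tool", "data": {
  "series": [
    [[0,0,0,0.35,0,0.2,100],[0,0,0,0.35,0,0.2,100],[0,0,0,0.35,0,0.2,100],[0,0,0,0.35,0,0.2,40],[0,0,0,0.35,0,0.2,20]]
  ]
}}

```text
time: 3.45
tool_pos: [0.5539, 0.2182, 0.1453]
ee_rot: [3.14, -0.002, 1.473]
wrist_force: [1.1, -0.3, -0.1]
width: 0.0813
```

```bash
python3 -c "
from h import *
go(.5535,.218,.144,np.radians(84.5))"
```

```text
move [ 0.0013 -0.0019 -0.0015] [-0.026 -0.04   0.132] | at [0.5539 0.2182 0.1453] [ 3.1403 -0.0019  1.4733] w 0.08131971207905743 t 3.45 F [ 1.0813 -0.2534 -0.0613] [-0.0258 -0.0493  0.033 ]
```

Call:
{"op": "drive_tool", "data": {
  "series": [
    [[0,0,0,0,0,0.1,30],[0,0,0,0,0,0.1,24],[0,0,0,0,0,0.1,20],[0,0,0,0,0,0.1,16],[0,0,0,0,0,0.1,10],[0,0,0,0,0,0.1,0],[0,0,0,0,0,0.1,0],[0,0,0,0,0,0.1,0]]
  ]
}}

```text
time: 4.25
tool_pos: [0.5539, 0.2182, 0.1443]
ee_rot: [3.14, -0.002, 1.473]
wrist_force: [0.3, -0.6, -0.9]
width: 0.0175
```

```bash
python3 -c "
from h import *
go(.5535,.218,.144,np.radians(84.5))
s=robot.snapshot('side'); cv2.imwrite('pics/s3.png',cv2.resize(s['img'][130:350,130:330],None,fx=2.7,fy=2.7,interpolation=cv2.INTER_CUBIC))
"
```

```text
move [ 0.0013 -0.0019 -0.0015] [-0.024 -0.042  0.032] | at [0.5539 0.2182 0.1443] [ 3.1403 -0.0019  1.4733] w 0.01748964296459572 t 4.25 F [ 0.2991 -0.6363 -0.9277] [-0.0507 -0.044  -0.0365]
```

View pics/s3.png

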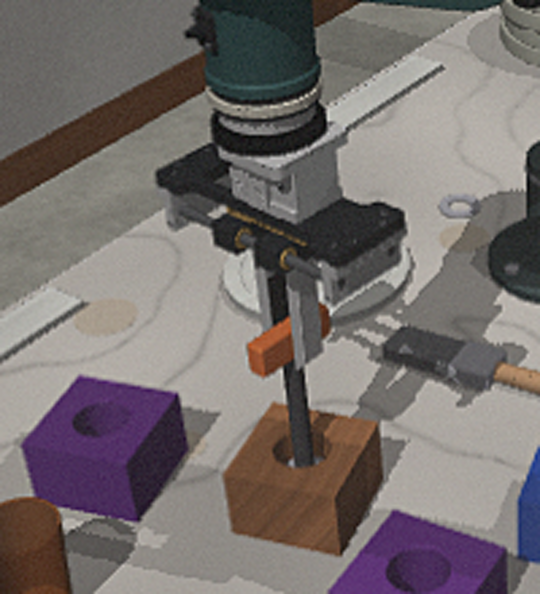

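Call:
{"op": "drive_tool", "data": {
  "series": [
    [[0,0,0,0,0,0,0],[0,0,0,0,0,0,0],[0,0,0,0,0,-0.5,0],[0,0,0,0,0,-1.5,0],[0,0,0,0,0,-3,0],[0,0,0,0,0,-5,0],[0,0,0,0,0,-7,0],[0,0,0,0,0,-9,0],[0,0,0,0,0,-11,0],[0,0,0,0,0,-13,0],[0,0,0,0,0,-14.5,0],[0,0,0,0,0,-15,0],[0,0,0,0,0,-15,0],[0,0,0,0,0,-15,0]]
  ]
}}

```text
time: 5.7
tool_pos: [0.5535, 0.2179, 0.2937]
ee_rot: [3.141, -0.002, 1.473]
wrist_force: [-0.6, 0.4, -2.6]
width: 0.0161
```

```bash
python3 -c "
from h import *
import pickle
go(.558,-.188,.294,1.606)
s=robot.snapshot('side'); cv2.imwrite('pics/s4.png',cv2.resize(s['img'][80:350,130:330],None,fx=2.2,fy=2.2,interpolation=cv2.INTER_CUBIC));pickle.dump(s,open('s4.pkl','wb'))
s=robot.snapshot('top'); cv2.imwrite('pics/t4.png',s['img']);pickle.dump(s,open('t4.pkl','wb'))
"
```

```text
move [ 0.0005 -0.0015 -0.1327] [-40.349   4.401  -0.086] | at [0.5535 0.2179 0.2937] [ 3.1412 -0.0015  1.4733] w 0.01613430749252952 t 5.7 F [-0.552   0.4044 -2.644 ] [-0.026  -0.0572  0.0004]
```

View pics/s4.png

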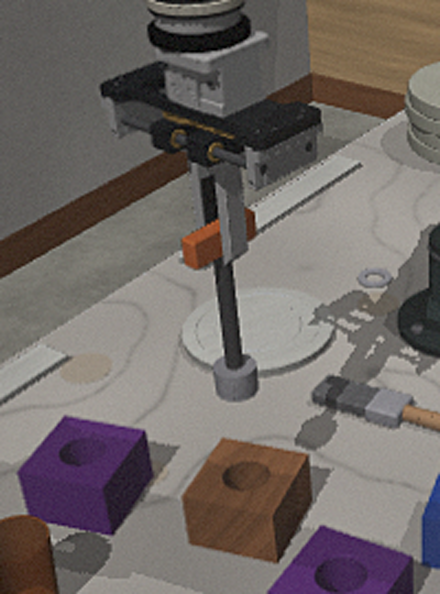

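View pics/t4.png

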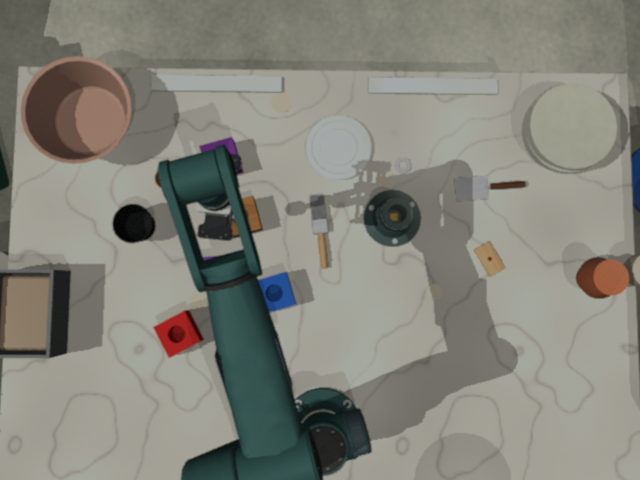

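```bash
python3 - <<'E'
from h import *
import pickle
s=pickle.load(open('s4.pkl','rb')); C=cloud(s)
tcp=np.array([.5535,.2179,.2937])
print('proj mouth, top of socket', proj(s,[tcp-[0,0,.134],tcp-[0,0,.104]]))
X=C.reshape(-1,3)
m=(np.hypot(X[:,0]-tcp[0],X[:,1]-tcp[1])<.04)&(X[:,2]>.14)&(X[:,2]<.20)
M=m.reshape(480,640); v,u=np.nonzero(M); print(len(u),u.min(),u.max(),v.min(),v.max())
for r in range(v.min(),v.max()+1,2):
    c=u[v==r]; 
    if len(c): print(r,c.min(),c.max(),(c.min()+c.max())/2)
# expected silhouette of socket cylinder
a=np.linspace(0,2*np.pi,72)
for z in(.134,.12,.104):
    p=proj(s,np.c_[tcp[0]+.01875*np.cos(a),tcp[1]+.01875*np.sin(a),np.full(72,tcp[2]-z)]); print(z,p.min(0),p.max(0))
h=cv2.cvtColor(s['img'],cv2.COLOR_BGR2HSV)
for r in range(v.min(),v.max()+1,6): print(r,s['img'][r,222:256,1])
E
```

```text
proj mouth, top of socket [[238.8089 256.2148]
 [237.3622 243.6036]]
381 227 247 240 262
240 239 239 239.0
242 231 244 237.5
244 228 245 236.5
246 227 246 236.5
248 227 246 236.5
250 227 246 236.5
252 227 246 236.5
254 228 246 237.0
256 228 247 237.5
258 228 246 237.0
260 229 244 236.5
262 233 239 236.0
0.134 [229.133  250.5822] [248.4621 262.023 ]
0.12 [228.388  244.7921] [247.8663 256.1457]
0.104 [227.5243 238.0672] [247.1757 249.3156]
240 [172 172 170 167 165 171 172 169 177 186  35  47  53  54  53  46  37  35
 172 162 159 163 171 160 168 167 164 163 163 166 167 166 169 167]
246 [107 106 103 106 113 109 115 114 120 118 104  44  43  51  47  43  44  51
  86 125 124 120 120 122 115 182 172 169 177 171 171 166 165 166]
252 [154 154 154 153 161 120  89  96 100 100 105 105 104 102 100 102 102  97
  88  89  76  73  69  61  51 138 165 167 158 162 159 159 158 156]
258 [153 152 154 154 149 159 113  82  93  98 105 104 104 100  92 100  93  94
  90  82  78  73  65  50  99 164 157 151 151 153 154 152 153 152]
```

Call:
{"op": "drive_tool", "data": {
  "series": [
    [[0,0,0,-1,0.1,0,0],[0,0,-0.02,-3,0.3,0,0],[0,0,-0.04,-6,0.6,0,0],[0,0,-0.06,-9,1,0,0],[0,0,-0.08,-12.5,1.4,0,0],[0,0,-0.1,-16,1.8,0,0],[0,0,-0.12,-19.5,2.2,0,0],[0,0,-0.133,-23,2.6,0,0],[0,0,-0.133,-26.5,2.9,0,0],[0,0,-0.133,-30,3.3,0,0],[0,0,-0.133,-33,3.6,0,0],[0,0,-0.133,-36,3.9,0,0],[0,0,-0.133,-38.5,4.2,0,0],[0,0,-0.133,-40,4.4,0,0],[0,0,-0.133,-40.3,4.4,1,0],[0,0,-0.133,-40.3,4.4,2,0],[0,0,-0.133,-40.3,4.4,2,0],[0,0,-0.133,-40.3,4.4,2,0]]
  ]
}}

```text
time: 7.6
tool_pos: [0.5576, -0.1862, 0.2717]
ee_rot: [-3.139, -0.002, 1.608]
wrist_force: [0.7, 1.0, -2.3]
width: 0.0161
```

```bash
python3 -c "
from h import *
import pickle
go(.558,-.188,.274,1.606)
s=robot.snapshot('side'); cv2.imwrite('pics/s5.png',cv2.resize(s['img'][60:250,270:420],None,fx=3,fy=3,interpolation=cv2.INTER_CUBIC));pickle.dump(s,open('s5.pkl','wb'))
s=robot.snapshot('top'); cv2.imwrite('pics/t5.png',cv2.resize(s['img'][150:280,330:460],None,fx=4,fy=4));pickle.dump(s,open('t5.pkl','wb'))
"
```

```text
move [-0.0021 -0.0022  0.002 ] [-0.184  0.031 -0.229] | at [ 0.5576 -0.1862  0.2717] [-3.1394 -0.0022  1.608 ] w 0.016072644429204454 t 7.6 F [ 0.7398  0.9532 -2.2548] [-0.0163 -0.1123  0.0084]
```

View pics/s5.png

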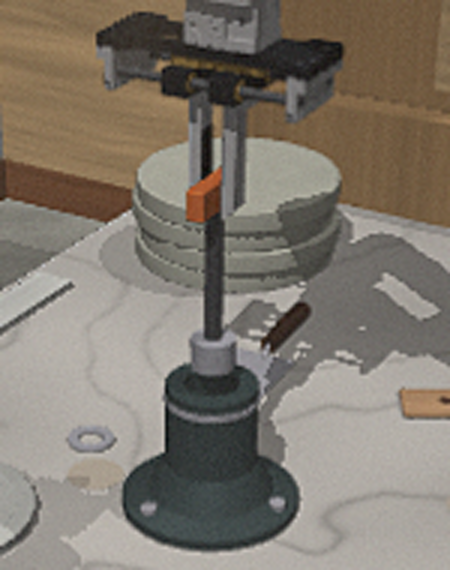

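View pics/t5.png

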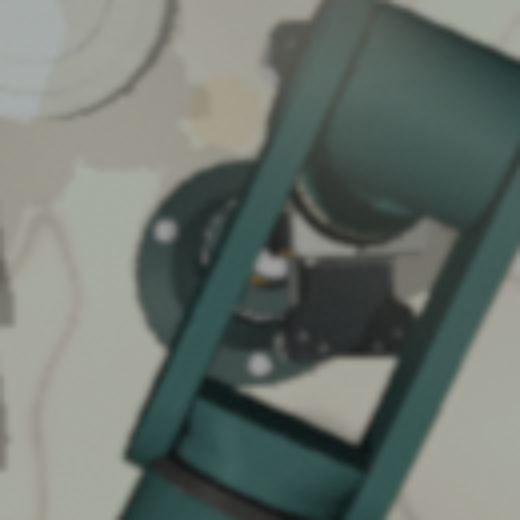

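```bash
python3 - <<'E'
from h import *
import pickle
s=pickle.load(open('s5.pkl','rb')); g=s['img'][...,1].astype(int)
a=np.linspace(0,2*np.pi,144)
def ring(c,r,z): 
    p=proj(s,np.c_[c[0]+r*np.cos(a),c[1]+r*np.sin(a),np.full(144,z)]); return p.min(0),p.max(0)
o=[.5576,-.1862]
print('socket mouth',ring(o,.01875,.138),'top',ring(o,.01875,.168))
print('hub',ring([.558,-.188],.04,.12), ring([.558,-.188],.078,.0))
for r in(174,178,182,196,204): print(r,g[r,318:364])
for c in(338,341,344): print('col',c,g[164:245,c])
E
```

```text
socket mouth (array([333.934 , 177.3909]), array([348.9406, 184.5381])) top (array([334.0224, 166.7485]), array([349.2162, 173.7271]))
hub (array([325.6895, 179.3766]), array([357.4394, 194.8018])) (array([311.3793, 211.2351]), array([370.4092, 243.6264]))
174 [164 165 173 174 173 173 173 174 171 171 171 175 172 176 171 107  96 126
 149 152 158 157 158 161 162 158 160 150 144  98  96 169 173 171 181 180
 184 184 183  54  42  88  37  35  35  47]
178 [165 159 172 170 173 180 178 172 172 180 178 178 180 175 178 148  88  98
 102 110 113 115 117 116 113 114 105  98  89  75  92 152 141 142 142 144
 143 145 145 128 149 125 156 146 178 111]
182 [174 173 167 166 169 175 178 181 180 179 166 100  52  59  65  69  99 101
 104 110 110 110 110 112 109 108 106  98  89  77  38  36  49  92 143 140
 144 142 143 145 146 137  90  98  99  99]
196 [178 177 173 173 176 185 179  23  77 110 122  90  71  66  54  46  53  50
  55  54  54  49  52  53  57  56  53  49  50  50  53  56  56  79  84 122
  68  63 133 109 116 107 107 143 177 176]
204 [174 170 168 169 171 171 178  29  47  47  50  57  55  55  53  53  58  5
[... 430 characters left out ...]
 78  77  49  54  87 163]
col 341 [ 55  56  55  57  55  58  53  51  49  82 161 152 117 113 116 112 112 112
 112 114 112  64  44  41  48  45  39  49  61  71  71  72  53  48  77 132
 113  65  58  52  59  58  53  57  51  66  61  58  63  60  58  50  60  52
  58  56  61  76  73  73  71  74  76  68  78  75  70  75  77  76  83  81
  76  86  78  81  77  55  49  83 160]
col 344 [121 146 146 146 139 109  80 108 135 157 160 141  99 107 105 110 111 105
 106 103  89  44  39  44  40  44  45  50  72  75  71  67  53  58  85 118
 100  43  58  58  52  60  55  57  57  52  59  58  57  56  53  57  59  59
  58  53  61  70  75  72  71  67  75  75  68  72  76  69  74  72  76  74
  78  76  80  81  64  56  48 109 186]
```

Call:
{"op": "drive_tool", "data": {
  "series": [
    [[-0.002,-0.002,0,-0.08,0.14,0,0],[-0.002,-0.002,0,-0.08,0.14,0.5,0],[-0.002,-0.002,0,-0.08,0.14,1.2,0],[-0.002,-0.002,0,-0.08,0.14,1.9,0],[-0.002,-0.002,0,-0.08,0.14,2.5,0],[-0.002,-0.002,0,-0.08,0.14,3,0],[-0.002,-0.002,0,-0.08,0.14,3.5,0],[-0.002,-0.002,0,-0.08,0.14,3.5,0]]
  ]
}}

```text
time: 8.5
tool_pos: [0.559, -0.1871, 0.2367]
ee_rot: [3.142, 0.0, 1.608]
wrist_force: [0.2, 0.1, -2.3]
width: 0.016
```

```bash
python3 -c "
from h import *
go(.559,-.187,.19,1.606)
s=robot.snapshot('side'); cv2.imwrite('pics/s6.png',cv2.resize(s['img'][60:250,270:420],None,fx=3,fy=3,interpolation=cv2.INTER_CUBIC))
"
```

```text
move [0.0001 0.0001 0.0017] [ 0.015 -0.004  4.669] | at [ 0.559  -0.1871  0.2367] [3.1415 0.0001 1.6077] w 0.015975843378649345 t 8.5 F [ 0.2394  0.1475 -2.3355] [ 0.0217 -0.0201  0.0412]
```

View pics/s6.png

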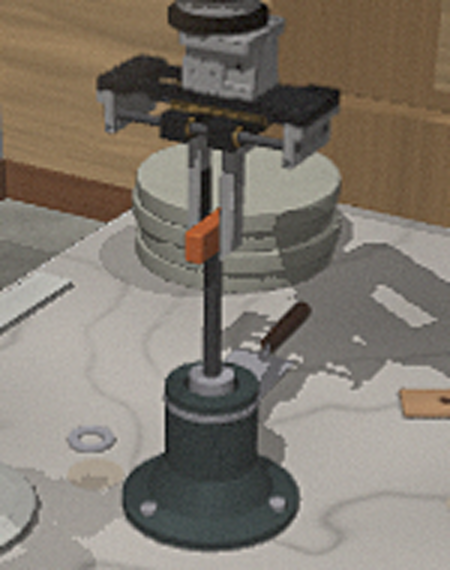

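The socket, at crop (212,380), is inside the rim with no side force. Lowering to just above the nut.

Call:
{"op": "drive_tool", "data": {
  "series": [
    [[0,0,0,0,0,0.6,0],[0,0,0,0,0,1.3,0],[0,0,0,0,0,2,0],[0,0,0,0,0,2.7,0],[0,0,0,0,0,3.4,0],[0,0,0,0,0,4.1,0],[0,0,0,0,0,4.7,0],[0,0,0,0,0,5.1,0],[0,0,0,0,0,5.4,0],[0,0,0,0,0,5.4,0]]
  ]
}}

```text
time: 9.55
tool_pos: [0.5591, -0.1871, 0.1829]
ee_rot: [3.141, 0.0, 1.608]
wrist_force: [-0.7, -0.0, -2.5]
width: 0.016
```

```bash
python3 -c "
from h import *
go(.559,-.187,.158,1.606)
"
```

```text
move [0.0003 0.0002 0.0018] [ 0.016 -0.014  2.486] | at [ 0.5591 -0.1871  0.1829] [3.1413 0.0002 1.6078] w 0.016030502294877375 t 9.55 F [-0.7487 -0.031  -2.5289] [-0.0821 -0.1141  0.0071]
```

Call:
{"op": "drive_tool", "data": {
  "series": [
    [[0,0,0,0,0,0.4,0],[0,0,0,0,0,0.7,0],[0,0,0,0,0,1,0],[0,0,0,0,0,1.2,0],[0,0,0,0,0,1.3,0],[0,0,0,0,0,1.3,0]]
  ]
}}

```text
time: 10.15
tool_pos: [0.559, -0.1871, 0.1696]
ee_rot: [-3.142, 0.0, 1.608]
wrist_force: [-0.2, 1.0, -2.5]
width: 0.0157
```

```bash
python3 -c "
from h import *
go(.559,-.187,.158,1.606)
"
```

```text
move [-0.0001  0.      0.0017] [ 0.012 -0.004  1.164] | at [ 0.559  -0.1871  0.1696] [-3.1415  0.      1.6077] w 0.015659251859146496 t 10.15 F [-0.1593  0.9522 -2.4778] [ 0.0002 -0.1051  0.0169]
```

Call:
{"op": "drive_tool", "data": {
  "series": [
    [[0,0,0,0,0,0.2,0],[0,0,0,0,0,0.4,0],[0,0,0,0,0,0.6,0],[0,0,0,0,0,0.8,0],[0,0,0,0,0,0.9,0],[0,0,0,0,0,1,0]]
  ]
}}

```text
time: 10.75
tool_pos: [0.559, -0.1871, 0.1595]
ee_rot: [-3.141, -0.0, 1.608]
wrist_force: [-0.9, -0.3, -2.9]
width: 0.0162
```

```bash
python3 -c "
from h import *
go(.559,-.187,.158,1.606)
"
```

```text
move [-0.0001 -0.      0.0017] [ 0.013 -0.002  0.148] | at [ 0.559  -0.1871  0.1595] [-3.1414 -0.      1.6077] w 0.01619965219458527 t 10.75 F [-0.8595 -0.3149 -2.8585] [-0.032  -0.0572  0.0015]
```

Nothing has blocked it past the misaligned stop heights, so the socket is going over the nut. Feeling for the flange.

Call:
{"op": "drive_tool", "data": {
  "series": [
    [[0,0,0,0,0,0.1,0],[0,0,0,0,0,0.2,0],[0,0,0,0,0,0.25,0]]
  ]
}}

```text
time: 11.05
tool_pos: [0.5592, -0.1873, 0.1582]
ee_rot: [3.141, 0.001, 1.608]
wrist_force: [-1.8, 1.3, 3.5]
width: 0.0161
```

```bash
python3 -c "
from h import *
go(.559,-.187,.158,1.606)
"
```

```text
move [0.0009 0.0007 0.0017] [ 0.027 -0.018  0.025] | at [ 0.5592 -0.1873  0.1582] [3.1407 0.0007 1.6077] w 0.016086322206380295 t 11.05 F [-1.8487  1.2538  3.5486] [0.0966 0.3658 0.0356]
```

Call:
{"op": "drive_tool", "data": {
  "series": [
    [[0,0,0,0,0,0,0],[0,0,0,0,0,0,0],[0,0,0,0,0,0,0],[0,0,0.05,0,0,0,0],[0,0,0.1,0,0,0,0],[0,0,0.15,0,0,0,0],[0,0,0.2,0,0,0,0],[0,0,0.25,0,0,0,0],[0,0,0.3,0,0,0,0],[0,0,0.35,0,0,0,0]]
  ]
}}

```text
time: 12.05
tool_pos: [0.5587, -0.1876, 0.1583]
ee_rot: [3.141, 0.002, 1.256]
wrist_force: [-0.9, -0.3, -0.0]
width: 0.0159
```

```bash
python3 -c "
from h import *
go(.559,-.187,.158,1.606)
"
```

```text
move [ 0.      0.0016 -0.3499] [0.07  0.006 0.032] | at [ 0.5587 -0.1876  0.1583] [3.1413 0.0015 1.2561] w 0.01591435996084881 t 12.05 F [-0.9333 -0.3056 -0.018 ] [-0.2555  0.3258  0.2823]
```

Call:
{"op": "drive_tool", "data": {
  "series": [
    [[0,0,0.05,0,0,0.02,0],[0,0,0.1,0,0,0.02,0],[0,0,0.15,0,0,0.02,0],[0,0,0.2,0,0,0.02,0]]
  ]
}}

```text
time: 12.45
tool_pos: [0.5584, -0.1877, 0.1583]
ee_rot: [-3.142, 0.002, 1.055]
wrist_force: [-1.7, 0.5, 0.0]
width: 0.0157
```

```bash
python3 -c "
from h import *
go(.559,-.187,.158,1.606)
"
```

```text
move [-0.0006  0.0019 -0.5513] [0.088 0.02  0.032] | at [ 0.5584 -0.1877  0.1583] [-3.1416  0.0019  1.0547] w 0.01572760333717831 t 12.45 F [-1.6528  0.4854  0.0305] [-0.0177  0.3343  0.2473]
```

Call:
{"op": "drive_tool", "data": {
  "series": [
    [[0,0,0.04,0,0,0.02,0],[0,0,0.08,0,0,0.02,0],[0,0,0.1,0,0,0.02,0]]
  ]
}}

```text
time: 12.75
tool_pos: [0.5582, -0.1876, 0.1583]
ee_rot: [-3.141, 0.002, 0.954]
wrist_force: [-1.0, 0.4, 1.4]
width: 0.0158
```

```bash
python3 -c "
from h import *
go(.559,-.187,.158,1.606)
"
```

```text
move [-0.0008  0.002  -0.6518] [0.094 0.031 0.033] | at [ 0.5582 -0.1876  0.1583] [-3.1414  0.0021  0.9542] w 0.015830811775698846 t 12.75 F [-1.0247  0.3836  1.3501] [0.0557 0.2354 0.2009]
```

Call:
{"op": "drive_tool", "data": {
  "series": [
    [[0,0,0.04,0,0,0.01,0],[0,0,0.08,0,0,0.01,0],[0,0,0.08,0,0,0.01,0]]
  ]
}}

```text
time: 13.05
tool_pos: [0.5581, -0.1875, 0.1583]
ee_rot: [-3.141, 0.002, 0.875]
wrist_force: [-0.9, 0.2, -0.7]
width: 0.0161
```

```bash
python3 -c "
from h import *
go(.559,-.187,.158,1.606)
"
```

```text
move [-0.0011  0.002  -0.7313] [0.098 0.038 0.031] | at [ 0.5581 -0.1875  0.1583] [-3.1413  0.0022  0.8747] w 0.016084222383241014 t 13.05 F [-0.9172  0.1547 -0.709 ] [0.0749 0.2652 0.2043]
```

Call:
{"op": "drive_tool", "data": {
  "series": [
    [[0,0,0.04,0,0,0.02,0],[0,0,0.08,0,0,0.02,0],[0,0,0.08,0,0,0.02,0]]
  ]
}}

```text
time: 13.35
tool_pos: [0.5581, -0.1874, 0.1583]
ee_rot: [-3.142, 0.002, 0.797]
wrist_force: [-2.1, -0.4, 0.4]
width: 0.0158
```

```bash
python3 -c "
from h import *
go(.559,-.187,.158,1.606)
"
```

```text
move [-0.0009  0.0021 -0.8095] [0.094 0.034 0.03 ] | at [ 0.5581 -0.1874  0.1583] [-3.1415  0.0022  0.7965] w 0.015776150576726225 t 13.35 F [-2.0717 -0.3536  0.372 ] [0.0595 0.2317 0.5544]
```

Call:
{"op": "drive_tool", "data": {
  "series": [
    [[0,0,0,0,0,0.01,0],[0,0,0,0,0,0.01,0]]
  ]
}}

```text
time: 13.55
tool_pos: [0.5581, -0.1874, 0.1583]
ee_rot: [3.141, 0.002, 0.798]
wrist_force: [-0.6, -0.3, 1.8]
width: 0.0156
```

```bash
python3 -c "
from h import *
go(.559,-.187,.158,1.606)
"
```

```text
move [-0.0008  0.0022 -0.8082] [0.091 0.035 0.032] | at [ 0.5581 -0.1874  0.1583] [3.1415 0.0023 0.7978] w 0.015567950651324838 t 13.55 F [-0.588  -0.2566  1.7976] [0.0985 0.3161 0.4854]
```

Call:
{"op": "drive_tool", "data": {
  "series": [
    [[0,0,0.02,0,0,0.01,0],[0,0,0.02,0,0,0.01,0],[0,0,0.02,0,0,0.01,0]]
  ]
}}

```text
time: 13.85
tool_pos: [0.5581, -0.1874, 0.1583]
ee_rot: [3.141, 0.002, 0.778]
wrist_force: [-1.5, 0.2, 1.4]
width: 0.016
```

```bash
python3 -c "
from h import *
go(.559,-.187,.158,1.606)
"
```

```text
move [-0.0007  0.0022 -0.8278] [0.091 0.031 0.032] | at [ 0.5581 -0.1874  0.1583] [3.1413 0.0022 0.7782] w 0.01597698876135175 t 13.85 F [-1.48    0.1595  1.3927] [0.0616 0.2855 0.5994]
```

The torque rose from 0.49 to 0.60 N m over 0.02 rad with the height unchanged, so the nut is at its stop. Easing back slightly inside the play, then drawing out.

Call:
{"op": "drive_tool", "data": {
  "series": [
    [[0,0,-0.05,0,0,0,0],[0,0,-0.12,0,0,0,0],[0,0,-0.12,0,0,-0.3,0],[0,0,-0.12,0,0,-0.8,0],[0,0,-0.12,0,0,-1.5,0],[0,0,-0.12,0,0,-2.2,0],[0,0,-0.12,0,0,-3,0],[0,0,-0.12,0,0,-4,0],[0,0,-0.12,0,0,-5,0],[0,0,-0.12,0,0,-6.5,0],[0,0,-0.12,0,0,-8,0],[0,0,-0.12,0,0,-9.5,0],[0,0,-0.12,0,0,-11,0],[0,0,-0.12,0,0,-12.5,0],[0,0,-0.12,0,0,-13,0],[0,0,-0.12,0,0,-13,0]]
  ]
}}

```text
time: 15.45
tool_pos: [0.5588, -0.1874, 0.2901]
ee_rot: [3.139, 0.002, 0.898]
wrist_force: [0.1, -0.7, -2.5]
width: 0.0157
```

```bash
python3 -c "
from h import *
go(.5535,.2175,.29,1.473)
s=robot.snapshot('side'); cv2.imwrite('pics/s7.png',cv2.resize(s['img'][40:250,270:420],None,fx=2.8,fy=2.8,interpolation=cv2.INTER_CUBIC))
"
```

```text
move [ 0.0023  0.0023 -0.5749] [ 31.34  -25.642  -0.114] | at [ 0.5588 -0.1874  0.2901] [3.1388 0.0015 0.8981] w 0.015691563887130177 t 15.45 F [ 0.1219 -0.7023 -2.4538] [-0.0424 -0.0235  0.0255]
```

View pics/s7.png

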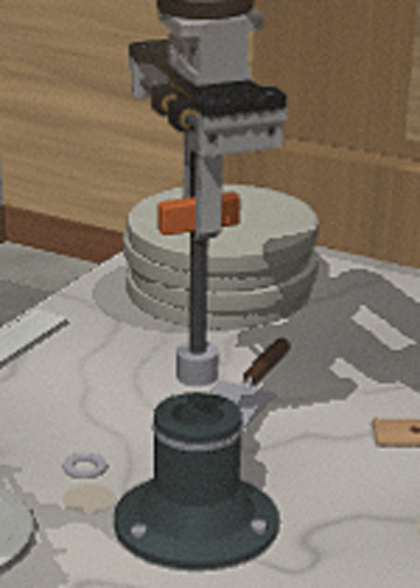

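Call:
{"op": "drive_tool", "data": {
  "series": [
    [[0,0,-0.02,1,-0.8,-0.1,0],[0,0,-0.08,3,-2.5,-0.1,0],[0,0,-0.14,5.5,-4.5,-0.1,0],[0,0,-0.2,8,-6.6,-0.1,0],[0,0,-0.26,11,-9,-0.1,0],[0,0,-0.32,14,-11.5,-0.1,0],[0,0,-0.38,17,-14,-0.1,0],[0,0,-0.44,20,-16.4,-0.1,0],[0,0,-0.5,23,-18.8,-0.1,0],[0,0,-0.55,25.5,-20.9,-0.1,0],[0,0,-0.575,28,-22.9,-0.1,0],[0,0,-0.575,30,-24.5,-0.1,0],[0,0,-0.575,31,-25.4,-0.1,0],[0,0,-0.575,31.4,-25.7,-0.1,0],[0,0,-0.575,31.4,-25.7,-0.1,0],[0,0,-0.575,31.4,-25.7,-0.1,0]]
  ]
}}

```text
time: 17.1
tool_pos: [0.5532, 0.2175, 0.2889]
ee_rot: [-3.141, 0.003, 1.472]
wrist_force: [-0.4, -0.1, -2.6]
width: 0.0156
```

```bash
python3 -c "
from h import *
go(.5536,.218,.212,1.473)
"
```

```text
move [-0.0006  0.0028 -0.001 ] [0.077 0.044 7.686] | at [0.5532 0.2175 0.2889] [-3.141   0.0028  1.472 ] w 0.015576323372208968 t 17.1 F [-0.4276 -0.0931 -2.6047] [-0.1126 -0.1025  0.0134]
```

Lowering to just above the stand (mouth about z = 0.072) to check.

Call:
{"op": "drive_tool", "data": {
  "series": [
    [[0,0.003,0,0.05,0.04,1,0],[0,0.003,0,0.05,0.04,3,0],[0,0.003,0,0.05,0.04,5,0],[0,0.003,0,0.05,0.04,6.8,0],[0,0.003,0,0.05,0.04,8,0],[0,0.003,0,0.05,0.04,8.3,0],[0,0.003,0,0.05,0.04,8.3,0],[0,0.003,0,0.05,0.04,8.3,0]]
  ]
}}

```text
time: 17.9
tool_pos: [0.5541, 0.2177, 0.207]
ee_rot: [3.14, -0.001, 1.472]
wrist_force: [-0.0, -0.3, -2.3]
width: 0.0157
```

```bash
python3 - <<'E'
from h import *
import pickle
go(.5536,.218,.1443,1.473)
s=robot.snapshot('side'); cv2.imwrite('pics/s8.png',cv2.resize(s['img'][200:350,190:300],None,fx=4,fy=4,interpolation=cv2.INTER_CUBIC));pickle.dump(s,open('s8.pkl','wb'))
o=robot.get_obs()['tool_pos'];a=np.linspace(0,2*np.pi,144)
def ring(c,r,z):
    p=proj(s,np.c_[c[0]+r*np.cos(a),c[1]+r*np.sin(a),np.full(144,z)]); return p.min(0),p.max(0),p.mean(0)
print('exp socket',ring(o,.01875,o[2]-.134)); print('exp well',ring([.5525,.216],.022,.06))
for v in range(276,306,3): print(v,s['img'][v,225:262,1])
E
```

```text
move [ 0.0013 -0.0009 -0.0013] [ 0.022 -0.06   6.271] | at [0.5541 0.2177 0.207 ] [ 3.1403 -0.0009  1.4717] w 0.015729203623271737 t 17.9 F [-0.0222 -0.3453 -2.3002] [-0.0391 -0.0463 -0.0256]
exp socket (array([233.2939, 284.3257]), array([251.7373, 296.2089]), array([242.4717, 290.2036]))
exp well (array([233.5407, 288.079 ]), array([255.0186, 302.0767]), array([244.2297, 294.9946]))
276 [158 158 154 158 156 159 156 160 159 156 158  72  47  47  54  51  50  34
  37  98  86  99 125 161 156 159 154 158 157 160 155 155 161 158 157 156
 156]
279 [152 156 156 159 164 126  90 122 122 119 125  88  46  53  54  56  48  43
  31  61  98 134 122 121 119 142 143 134 145 142 148 143 147 145 142 136
 142]
282 [160 156 164 120  87  86 108 123 123 125 123 123  93  75  48  50  62  48
 104 128 124 125 130 124  70  87 145 143 145 157 152 164 166 163 159 160
 157]
285 [137  97  79  88  82  89  86  93 107 113 122 119 120 126 126 121 123 123
 122 122 113  91  64  61  60  59  64  67  57  63  57  56  57  64  85  78
  71]
288 [ 77  76  81  79  74  79  71  97  97 100 102 109 107 107 107 110 108 106
  97  94  85  81  72  70  59  58  63  66  59  56  61  68  90  87  90  88
  94]
291 [ 83  74  77  75  73  73  73  86  97 100 104 106 111 105 107  97 104  96
  98  92  87  83  76  74  60  54  57  57  61  58  72  90  88  88  86  92
  80]
294 [ 76  66  76  73  70  73  66  40  50  92 106 104 108 107 106  99 106  89
  97  90  96  85  71  47  43  47  43  40  82  86  84  89  85  87  88  82
  86]
297 [69 75 71 72 72 73 38 37 35 45 50 48 49 55 66 64 57 50 36 46 46 48 47 43
 46 40 39 72 76 75 82 83 78 78 75 74 77]
300 [71 72 69 72 74 73 70 53 44 37 46 44 46 61 56 72 66 72 68 59 54 47 46 51
 57 67 77 80 84 84 73 68 75 72 75 83 77]
303 [72 72 82 77 72 78 69 73 77 78 76 71 75 65 65 68 74 73 74 67 72 71 74 81
 70 76 78 82 81 75 75 76 75 82 85 50 34]
```

View pics/s8.png

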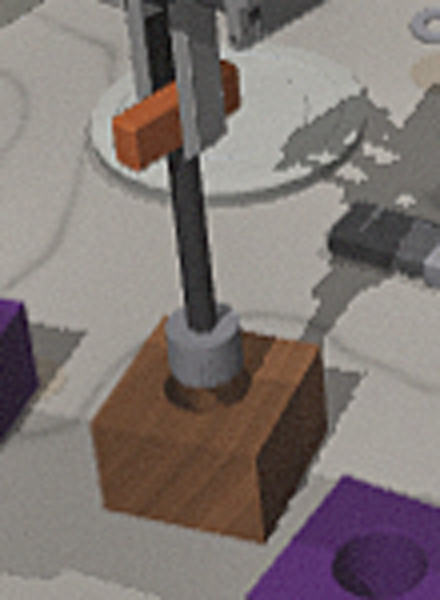

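The socket (crop about (205,365)) hangs over the well's mouth (crop (207,388)), agreeing to about 1 px. Lowering in.

Call:
{"op": "drive_tool", "data": {
  "series": [
    [[0,0,0,0,0,0.5,0],[0,0,0,0,0,1.1,0],[0,0,0,0,0,1.7,0],[0,0,0,0,0,2.3,0],[0,0,0,0,0,2.9,0],[0,0,0,0,0,3.5,0],[0,0,0,0,0,4.1,0],[0,0,0,0,0,4.7,0],[0,0,0,0,0,5.2,0],[0,0,0,0,0,5.6,0],[0,0,0,0,0,5.8,0],[0,0,0,0,0,5.8,0]]
  ]
}}

```text
time: 19.15
tool_pos: [0.5541, 0.2178, 0.1489]
ee_rot: [3.14, -0.001, 1.472]
wrist_force: [-0.1, 1.0, -3.0]
width: 0.0156
```

```bash
python3 -c "
from h import *
go(.5536,.218,.1443,1.473)
"
```

```text
move [ 0.0012 -0.0009 -0.0012] [ 0.016 -0.055  0.465] | at [0.5541 0.2178 0.1489] [ 3.1404 -0.0009  1.4718] w 0.015612013753681625 t 19.15 F [-0.0994  0.9631 -2.9949] [-0.0113  0.0126  0.0069]
```

Call:
{"op": "drive_tool", "data": {
  "series": [
    [[0,0,0,0,0,0.15,0],[0,0,0,0,0,0.3,0],[0,0,0,0,0,0.4,0],[0,0,0,0,0,0.45,0]]
  ]
}}

```text
time: 19.55
tool_pos: [0.5541, 0.2177, 0.1444]
ee_rot: [3.14, -0.001, 1.472]
wrist_force: [0.5, 0.3, -2.9]
width: 0.0158
```

```bash
python3 -c "
from h import *
go(.5536,.218,.1443,1.473)
"
```

```text
move [ 0.0012 -0.0008 -0.0012] [ 0.02  -0.056  0.005] | at [0.5541 0.2177 0.1444] [ 3.1404 -0.0008  1.4718] w 0.015837783580387836 t 19.55 F [ 0.4779  0.2536 -2.9423] [-0.0576 -0.0567 -0.0808]
```

Call:
{"op": "drive_tool", "data": {
  "series": [
    [[0,0,0,0,0,0.06,0],[0,0,0,0,0,0.1,0]]
  ]
}}

```text
time: 19.75
tool_pos: [0.5543, 0.2178, 0.1443]
ee_rot: [3.14, -0.001, 1.472]
wrist_force: [-0.7, -1.2, 2.0]
width: 0.0159
```

```bash
python3 -c "
from h import *
go(.5536,.218,.1443,1.473)
"
```

```text
move [ 0.002  -0.0011 -0.0012] [ 0.013 -0.068 -0.001] | at [0.5543 0.2178 0.1443] [ 3.1396 -0.0011  1.4718] w 0.01587751294094783 t 19.75 F [-0.7242 -1.2168  1.9607] [-0.1165  0.3043  0.0346]
```

On the floor (force swung by +5 N). Opening slowly, then straight up.

Call:
{"op": "drive_tool", "data": {
  "series": [
    [[0,0,0,0,0,-0.05,18],[0,0,0,0,0,-0.05,20],[0,0,0,0,0,-0.05,24],[0,0,0,0,0,-0.05,32],[0,0,0,0,0,-0.05,45],[0,0,0,0,0,-0.05,60],[0,0,0,0,0,-0.05,75],[0,0,0,0,0,-0.05,75],[0,0,0,0,0,-0.05,75],[0,0,0,0,0,-0.05,75]]
  ]
}}

```text
time: 20.75
tool_pos: [0.5543, 0.2178, 0.1448]
ee_rot: [3.14, -0.001, 1.472]
wrist_force: [0.4, 0.5, -0.6]
width: 0.0697
```

```bash
python3 -c "
from h import *
go(.5536,.218,.27,1.473)
s=robot.snapshot('side'); cv2.imwrite('pics/s9.png',cv2.resize(s['img'][200:350,190:300],None,fx=4,fy=4,interpolation=cv2.INTER_CUBIC))
"
```

```text
move [ 0.002  -0.0012 -0.0011] [  0.025  -0.043 -12.521] | at [0.5543 0.2178 0.1448] [ 3.1396 -0.0012  1.4719] w 0.06971687427223235 t 20.75 F [ 0.3858  0.4717 -0.5747] [-0.008  -0.0588  0.025 ]
```

View pics/s9.png

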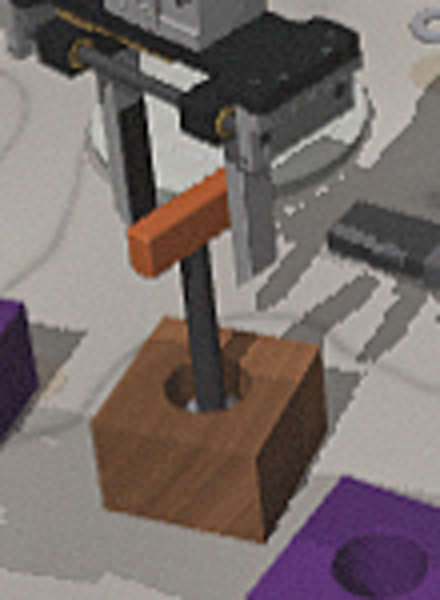

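The key stands upright in the well and the fingers are clear on both sides. Withdrawing upward.

Call:
{"op": "drive_tool", "data": {
  "series": [
    [[0,0,0,0,0,-1,75],[0,0,0,0,0,-3,75],[0,0,0,0,0,-6,75],[0,0,0,0,0,-9,75],[0,0,0,0,0,-12,75],[0,0,0,-4,0,-14,75],[0,0,0,-8,0,-14,75],[0,0,0,-12,0,-14,75],[0,0,0,-16,0,-14,75],[0,0,0,-20,0,-14,75],[0,0,0,-23,0,-14,75],[0,0,0,-24,0,-14,75],[0,0,0,-24,0,-14,75],[0,0,0,-24,0,-14,75]]
  ]
}}

```text
time: 22.2
tool_pos: [0.5304, -0.0202, 0.2849]
ee_rot: [3.139, -0.002, 1.473]
wrist_force: [0.3, 0.3, 0.3]
width: 0.0709
```

```bash
python3 - <<'E'
from h import *
s=robot.snapshot('side'); t=robot.snapshot('top')
cv2.imwrite('pics/s10.png',s['img']);cv2.imwrite('pics/t10.png',t['img'])
for nm,S in(('top',t),('side',s)):
    X=cloud(S).reshape(-1,3);m=(X[:,2]>.15)&(X[:,2]<.19)&(abs(X[:,0]-.55)<.06)&(abs(X[:,1]-.216)<.06)
    print(nm,m.sum(),np.percentile(X[m][:,2],98),cv2.minAreaRect((X[m][:,:2]*1000).astype(np.float32)))
print(robot.get_obs()['wrist_force'])
E
```

```text
top 209 0.18342176813442337 ((553.3274536132812, 216.564697265625), (70.10166931152344, 16.678150177001953), 84.09237670898438)
side 466 0.17705264969795542 ((555.1710205078125, 220.15792846679688), (73.58566284179688, 19.178802490234375), 86.36447143554688)
[ 0.0305 -1.0932  0.2344]
```

View pics/s10.png

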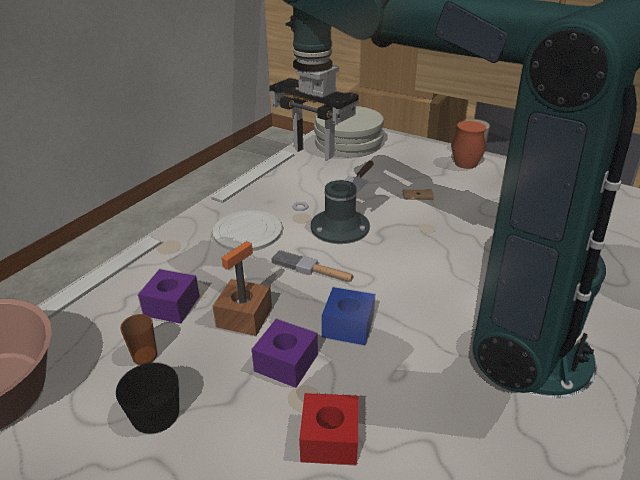

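View pics/t10.png

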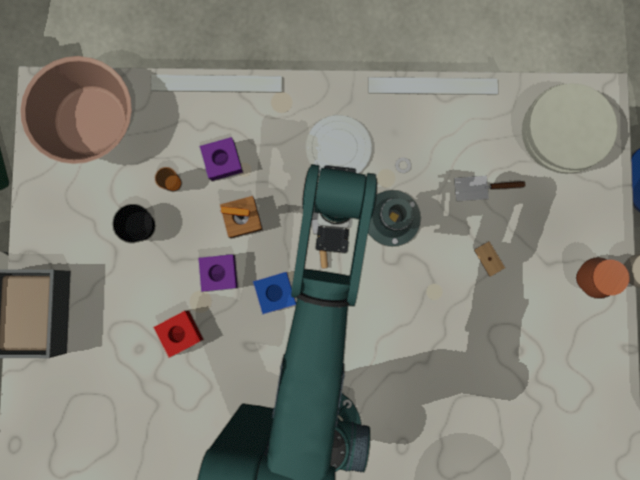

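```bash
python3 -c "
from h import *
print(robot.close_job())"
```

```text
the job is handed in; nothing more can be done
None
```

I took the key from the wooden stand, fitted it fully down over the nut, turned the nut clockwise to its stop and stood the key back in its well. I handed the job in after about 22 s on the robot's clock; it reports no verdict.

- **Fit:** I read the nut's square from the top picture at about 2° and lined the key up to it. It went down unblocked past the heights where a misaligned key would stop. Contact came with the mouth about 24 mm above the bench, where the flange is, at about 6 N.
- **Tightening:** I turned the tool 0.83 rad clockwise in all. Torque ran at 0.20–0.28 N m, then climbed to 0.49–0.55 and finally 0.60 N m over the last 0.02 rad, with the height unchanged. That is the stop, and it stays under the 0.9 N m strain limit.
- **Return:** I felt the well's floor at about 5 N, opened the fingers and moved away.
    - The top camera puts the handle within 1 mm of where it started.
    - In the pictures the key is upright and the other things on the bench look unmoved.

The two cameras disagreed by up to about 4 mm on the handle and about 10 mm on the hub. I used the top view for positions and checked alignment inside single side pictures, and no fit or placing went wrong because of it. I did not measure the nut's final angle by camera, so the stop rests on the torque readings alone.

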